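# Centre the depth-gain sliders of the ultrasound scanner

### The arm

A 6-joint arm with a two-finger parallel gripper is mounted at the origin on a cart in front of the work surface, level with it; the furniture and walls round the work are solid. World frame = base frame: x ahead of the robot, y to its left, z up, the work surface at z = 0. Lengths are in mm, angles in degrees, forces in N, time in s.
With the tool pointing down it reaches from about 300 to 850 mm from the base axis. Payload 4.2 kg.
Tool frame: the origin (TCP) lies at the very end of the fingers, on their centre line; the grasp point (between the pads) lies 19 mm behind it; x points along the fingers, y is the direction in which the jaws open and shut, and the axes are right-handed (so a half turn about x gives the same grasp; the last joint's range is limited). The gripper opens to 91 mm and grips with 3 to 60 N. Pads are 32 mm wide; open, the fingers measure 118 mm over their backs; the gripper's body (76 mm by 178 mm) begins 60 mm behind the grasp point.
Start: joints at [71.963, 18.312, 89.639, -0, 72.044, -1.146], TCP at [167.068, 550.211, 213.976] pointing down, gripper open.
Joint ranges: [-177.97, 177.97], [-48.28, 115.42], [12.27, 149.76], [-77.06, 257.06], [2.81, 150.46], [-146.56, 146.56]. Speed limits (degrees/s): [147.25, 147.25, 180, 180, 180, 180].

### API

Orientations are given as [roll, pitch, yaw] about the fixed x, y, z axes, in that order (R = Rz(yaw) Ry(pitch) Rx(roll)).
In Python, from workcell import sensors, grab_frame, job_done, finder gives the robot as it stands.
- The arm moves only by the tool play_rows, never from a script. Its argument "motion" is a list of rows, each a list of 5 numbers: the shift along the world's x, y, z in m, then the turn about the world's z in rad, then the opening, from 0 (shut) to 1 (fully open). In form: [[tx, ty, tz, roll, fingers], ...]. A call has exactly 8 rows; each row is the pose to reach, as a shift and turn from the pose commanded when the call began; what a row does not reach only later rows make up. A row lasts 1/12 s, in which the tool goes at most 41.7 mm and 7.16 degrees, less where a joint would pass 70% of its speed; a pose out of reach is approached as far as the arm can. A call with a gripper value outside its range is refused whole. The fingers move at their own pace and stop on an object; "squeeze" is the grip in N (left out, the last holds). Time passes only in rows, so rows that repeat a pose let the fingers close, or fill a call up. It gives the time, the measured TCP pose, the force and the opening at its end, in the units of the state.
- sensors.state(): the state, without advancing time (a new reading comes with each control period).
- grab_frame(name): name is "side" or "top" or "wrist"; returns a dict with "img" (400x640x3 uint8, blue, green, red), "fx", "fy", "cx", "cy" (pixels), "rvec" (rotation vector, rad) and "tvec" (3), from world to camera coordinates, as OpenCV has them; the wrist camera has in their place "tool_from_camera" (4x4, takes a point from camera to tool coordinates, whose origin is the TCP and whose axes are the tool frame's). Camera axes: x right, y down, z forward; pixel columns grow to the right and rows downward; lengths in mm; the calibration is good to about 2 mm. A picture is of the moment at which its call begins: read the wrist's pose just before it. There is no depth.
- job_done(): hands the job in, once; it reports no verdict.
Trained networks look in a picture, given as the dict that the camera call returned (one of the last four; its "shot" number tells which), for a name from the list of things; names that differ only in an ending like _2 or _b are one class to them, and where a whole thing is asked for, a point or a joint stands for the part that bears it (a point fixed in the world has none). Each returns a list of dicts, best first, with "conf" (0 to 1); they miss things now and then, are a little off and sometimes report something else, mostly with a low value. They report only what shows in the picture. A call takes as long as a camera call.
- finder.spot_in(picture, label): "point" ([column, row] in pixels, amid what is visible of it).
- finder.spot_point(picture, label): "point" ([column, row] in pixels: a listed point, or the origin of a listed thing).
The state is a dict: "time_s": time; "qpos": joint angles; "qvel": joint speeds; "effort": joint torques, N m; "ee_pos": TCP position; "ee_rot": TCP orientation; "force": force on the tool from outside, world axes, zero at the start; "torque": the same for the moment, N m; "gripper_width": finger opening in mm.
Only numpy, scipy, OpenCV 4.12 (cv2) and the standard library are available. Lean on these libraries where they do the work, as an engineer would, in place of code of your own. Each camera call takes 0.05 s, during which the arm holds its last target.

### The job

The ultrasound scanner still has the depth-gain curve of the last patient. Trace along the row of six slider caps on its panel with a fingertip, nudging them gently sideways from either side, until all six stand on the white centre line. Only touch and push the caps: do not pinch or lift anything, press the orange freeze key, lean on the scanner or shove it, and leave the things around it where they are.

Things in the scene. Friction and masses are not known exactly. Their poses are not given: they have to be found in the camera images.
- scanner: Ultrasound scanner, loose on rubber feet, 3.6 kg: pale deck 280 x 310 mm, level dark control panel 40 mm above the table, screen on its far side. Origin: centre of its underside. x points from the operator's edge to the screen, y to its left, z up. Keys, trackball and knobs (up to 12 mm high) lie right of y = +9 mm; round the slider row the panel is bare for 50 mm to the left and 80 mm to the right.
- screen_foot (a point): Middle of the screen's lower edge, on its front face, 121 mm beyond the scanner's origin and 50 mm above the table. The screen is 300 mm wide, leans back 15 degrees and rises to 250 mm above the table.
- gain_1 (a joint): Gain slider 1 of six (the nearest to the operator edge): round off-white cap with a thin orange stripe, 14 mm in diameter, its top 11 mm above the panel. Slides left and right in its slot along the scanner's y: value in m, 0 = on the centre line, positive = to the scanner's left, stops at +-0.017. Moves with about 0.8 N and stays where it is left; no detent.
- gain_2 (a joint): Gain slider 2 of six (counted from the operator edge): round off-white cap with a thin orange stripe, 14 mm in diameter, its top 11 mm above the panel. Slides left and right in its slot along the scanner's y: value in m, 0 = on the centre line, positive = to the scanner's left, stops at +-0.017. Moves with about 0.8 N and stays where it is left; no detent.
- gain_3 (a joint): Gain slider 3 of six (counted from the operator edge): round off-white cap with a thin orange stripe, 14 mm in diameter, its top 11 mm above the panel. Slides left and right in its slot along the scanner's y: value in m, 0 = on the centre line, positive = to the scanner's left, stops at +-0.017. Moves with about 0.8 N and stays where it is left; no detent.
- gain_4 (a joint): Gain slider 4 of six (counted from the operator edge): round off-white cap with a thin orange stripe, 14 mm in diameter, its top 11 mm above the panel. Slides left and right in its slot along the scanner's y: value in m, 0 = on the centre line, positive = to the scanner's left, stops at +-0.017. Moves with about 0.8 N and stays where it is left; no detent.
- gain_5 (a joint): Gain slider 5 of six (counted from the operator edge): round off-white cap with a thin orange stripe, 14 mm in diameter, its top 11 mm above the panel. Slides left and right in its slot along the scanner's y: value in m, 0 = on the centre line, positive = to the scanner's left, stops at +-0.017. Moves with about 0.8 N and stays where it is left; no detent.
- gain_6 (a joint): Gain slider 6 of six (the farthest, nearest the screen): round off-white cap with a thin orange stripe, 14 mm in diameter, its top 11 mm above the panel. Slides left and right in its slot along the scanner's y: value in m, 0 = on the centre line, positive = to the scanner's left, stops at +-0.017. Moves with about 0.8 N and stays where it is left; no detent.
- line_near (a point): Point of the white centre line on the panel surface (40 mm above the table) at slider 1; in the scanner's frame x -95, y +90 mm.
- line_far (a point): Point of the white centre line on the panel surface at slider 6, 100 mm from line_near along the scanner's x; in the scanner's frame x +5, y +90 mm. The sliders follow one another every 20 mm between these points.
- freeze_key (a joint): Round orange freeze key, 24 mm in diameter, 5.5 mm high, in the scanner's frame at x -98, y -6 mm (96 mm right of the slider row, at its near end). Value in m, grows as it is pressed, 0.004 = fully down; springs back.
- probe: Loose pale cordless ultrasound probe, 165 x 60 x 27 mm, lying flat on the table to the left of the scanner; origin at its middle, on the table. A bystander.
- vial: Loose small brown medicine bottle with a white cap, 36 mm in diameter, 75 mm tall, standing on the table to the right of the scanner; origin at the centre of its foot. A bystander.
- syringe: Loose 5 ml syringe, 120 mm long, lying on the table at the right; origin at its middle, on the table. A bystander.
- tape: Loose roll of beige skin tape, 82 mm in diameter, 30 mm high, lying flat at the right; origin at the centre of its underside. A bystander.
- pen: Loose blue pen, 145 mm long, lying on the table near the robot; origin at its middle, on the table. A bystander.

How it is judged (in metres and radians):
At the end, for the whole second after the job is handed in: All six slider caps stand within 5 mm of the white centre line and are at rest, the scanner stands on its feet within 20 mm of where it was, and the freeze key is up (value of joint gain_1 between -0.005 and 0.005 m and value of joint gain_2 between -0.005 and 0.005 m and value of joint gain_3 between -0.005 and 0.005 m and value of joint gain_4 between -0.005 and 0.005 m and value of joint gain_5 between -0.005 and 0.005 m and value of joint gain_6 between -0.005 and 0.005 m and velocity of joint each of gain_1, gain_2, gain_3, gain_4, gain_5, gain_6 below 0.005 m/s and distance of scanner from where it was at the start of the episode below 0.02 m and angle between scanner's own z axis and vertical below 0.03 rad and value of joint freeze_key below 0.001 m and linear speed of scanner below 0.01 m/s); the robot touches nothing.
It fails at once if the orange freeze key is pressed (2 mm) (value of joint freeze_key above 0.002 m).
It fails at once if the fingers bear on the scanner with more than 25 N (contact force between the fingers and scanner above 25 N).
It fails at once if the scanner is lifted or tipped (10 mm, 0.06 rad) or shoved more than 20 mm (height (world z) of scanner above 0.01 m or angle between scanner's own z axis and vertical above 0.06 rad or distance of scanner from where it was at the start of the episode above 0.02 m).
It fails at once if the probe, medicine bottle, syringe, tape roll or pen is moved more than 20 mm (distance of any of probe, vial, syringe, tape, pen from where it was at the start of the episode above 0.02 m).
It also fails if it takes over 59 s, if anything falls off the work surface, if the arm or the gripper's body presses on something with over 40 N, if the wrist force passes 120 N, or if a joint passes its speed limit or range.

## Working session

There is one attempt and no reset: what is moved stays moved. The work goes in short steps, Python scripts to look and compute and a tool call to move; the robot and the scene stay as the last step left them, time stands still between calls to the robot, and variables do not carry over. Pictures are saved under pics/ and viewed, and the job is handed in when it is done.

Besides the shell and the picture viewer there is one more tool, called after "Emit:" as name(argument=value, ...), one argument or row to a line, values as JSON. play_rows: Moves the arm, as the interface text tells. Its arguments: {"type":"object","properties":{"motion":{"type":"array","items":{"type":"array","items":{"type":"number"}}},"squeeze":{"type":"number"}},"required":["motion"]}

```bash
mkdir -p pics
cat > h.py <<'E'
import numpy as np,cv2
from workcell import sensors,grab_frame,job_done,finder
from scipy.spatial.transform import Rotation as Ro
def cam(f,st=None):
    K=np.array([[f["fx"],0,f["cx"]],[0,f["fy"],f["cy"]],[0,0,1.]])
    if "rvec" in f:
        R=cv2.Rodrigues(np.array(f["rvec"],float))[0];t=np.array(f["tvec"],float).ravel()
    else:
        T=np.eye(4);T[:3,:3]=Ro.from_euler('xyz',st["ee_rot"],degrees=True).as_matrix();T[:3,3]=st["ee_pos"]
        M=np.linalg.inv(T@np.array(f["tool_from_camera"]));R=M[:3,:3];t=M[:3,3]
    return K,R,t
def ray(c,p,z):
    K,R,t=c;d=R.T@np.linalg.inv(K)@np.array([p[0],p[1],1.]);o=-R.T@t
    return o+d*(z-o[2])/d[2]
def proj(c,X):
    K,R,t=c;q=K@(R@np.array(X,float)+t);return q[:2]/q[2]
E
python3 - <<'E'
from h import *
s=sensors.state();print(s)
for n in("side","top","wrist"):
    st=sensors.state();f=grab_frame(n);cv2.imwrite(f"pics/{n}0.png",f["img"]);c=cam(f,st)
    print(n,(-c[1].T@c[2]).round(),f["fx"])
    for l,z in(("line_near",40),("line_far",40),("screen_foot",50),("freeze_key",45),("scanner",0)):
        for d in finder.spot_point(f,l)[:2]:print(l,np.round(d["point"],1),round(d["conf"],2),ray(c,d["point"],z).round(1))
    for d in finder.spot_in(f,"gain_1")[:8]:print("gain",np.round(d["point"],1),round(d["conf"],2),ray(c,d["point"],50).round(1))
E
```

```text
{'time_s': 0.0, 'qpos': array([ 7.19633867e+01,  1.83510771e+01,  8.97062580e+01,  1.54880522e-03,
        7.20421996e+01, -1.14580654e+00]), 'qvel': array([ 0.09304605,  0.04292761,  0.07632942,  0.04641165, -0.03667769,
       -0.01355325]), 'effort': array([-3.07809569e-04, -4.12453687e+01, -2.31975818e+01,  7.26217870e-02,
        4.58002870e-02, -1.15911121e-04]), 'ee_pos': array([166.90181567, 549.72588596, 213.12692404]), 'ee_rot': array([ -91.9933816 ,   89.90045437, -108.88466718]), 'force': array([ 0.6910207 , -0.35774852, -0.15602946]), 'torque': array([-0.00313619,  0.05214765,  0.06769948]), 'gripper_width': 91.16053081843762}
side [  111. -1048.   671.] 470.52102187519955
line_near [291.9 187.8] 0.59 [471.4  45.7  40. ]
line_far [320.5 176.3] 0.7 [570.5  75.8  40. ]
screen_foot [369.4 171.5] 0.9 [703.6  25.5  50. ]Traceback (most recent call last):
  File "<stdin>", line 7, in <module>
ValueError: it knows: line_far, line_near, pen, probe, scanner, screen_foot, syringe, tape, vial
```

Run:
```python
from h import *
for n in("side","top","wrist"):
    st=sensors.state();f=grab_frame(n);cv2.imwrite(f"pics/{n}1.png",f["img"]);c=cam(f,st)
    print(n,(-c[1].T@c[2]).round(),f["fx"])
    for l,z in(("line_near",40),("line_far",40),("screen_foot",50),("scanner",0),("probe",0),("pen",0)):
        for d in finder.spot_point(f,l)[:2]:print(l,np.round(d["point"],1),round(d["conf"],2),ray(c,d["point"],z).round(1))
    try:
      for d in finder.spot_in(f,"gain_1")[:8]:print("gain",np.round(d["point"],1),round(d["conf"],2),ray(c,d["point"],50).round(1))
    except Exception as e:print(e)
```

```text
side [  111. -1048.   671.] 470.52102187519955
line_near [292.5 186.9] 0.87 [474.7  49.9  40. ]
line_near [319.5 177.8] 0.62 [564.2  68.4  40. ]
line_far [316.6 174. ] 0.98 [565.8  94.1  40. ]
screen_foot [332.9 302.3] 0.36 [ 382.9 -430.4   50. ]
scanner [341.1 199.3] 0.61 [597.7  -7.4   0. ]
probe [278.9 174.6] 0.6 [486.4 212.9   0. ]
pen [229.5 180.5] 0.49 [336.3 239.8   0. ]
top [446. -64. 977.] 369.14840105716337
line_near [281.3 217.1] 0.89 [474.1  57.5  40. ]
line_near [453.6 186.7] 0.74 [ 562.9 -377.5   40. ]
line_far [278.9 179. ] 0.89 [571.6  67.3  40. ]
screen_foot [301.5 126.3] 0.8 [707.9  12.8  50. ]
scanner [308.3 180.5] 0.96 [574.8  -6.    0. ]
probe [229.7 211.1] 0.72 [487.5 201.1   0. ]
pen [215.  265.8] 0.58 [342.4 233.1   0. ]
pen [229.1 212.7] 0.43 [483.2 202.5   0. ]
wrist [ 95. 572. 386.] 281.1575621200486
```

View pics/side0.png

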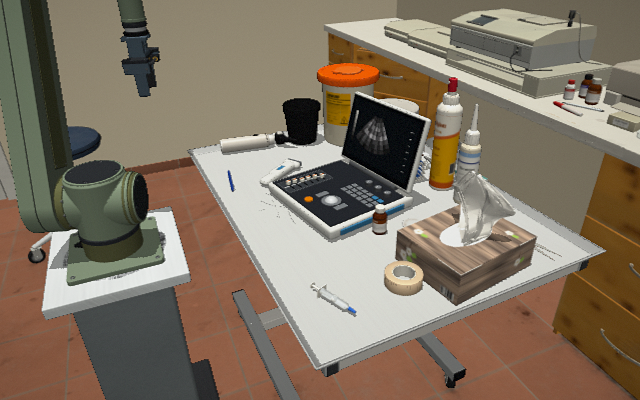

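View pics/top1.png

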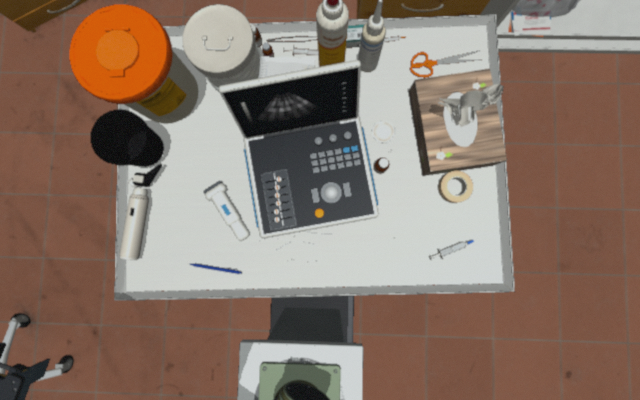

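View pics/wrist1.png

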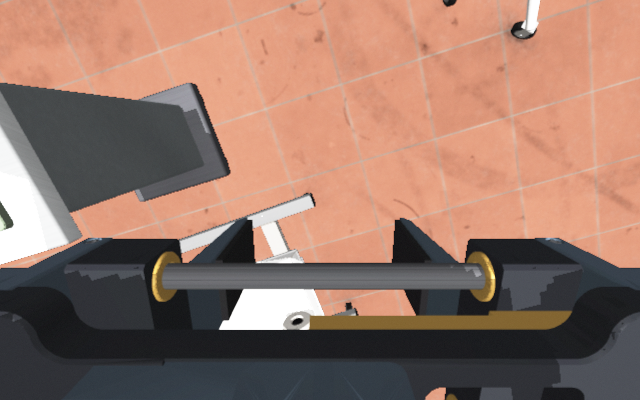

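Run:
```python
from h import *
s=sensors.state();R=Ro.from_euler('xyz',s["ee_rot"],degrees=True).as_matrix();print(R.round(3))
f=grab_frame("wrist");c=cam(f,s);print(c[1].round(2));print(np.array(f["tool_from_camera"]).round(2))
print(ray(c,(320,200),40), ray(c,(320,50),40))
f=grab_frame("top");cv2.imwrite("pics/tz.png",cv2.resize(f["img"][110:250,200:400],None,fx=4,fy=4,interpolation=2))
```

```text
[[ 0.     0.291  0.957]
 [ 0.     0.957 -0.291]
 [-1.     0.     0.   ]]
[[ 0.29  0.96  0.  ]
 [ 0.92 -0.28  0.27]
 [ 0.26 -0.08 -0.96]]
[[  -0.     -0.27    0.96 -172.06]
 [   1.      0.      0.     -0.63]
 [  -0.      0.96    0.27  -75.44]
 [   0.      0.      0.      1.  ]]
[184.16106824 540.58190774  40.        ] [ 18.90726084 591.09839108  40.        ]
```

View pics/tz.png

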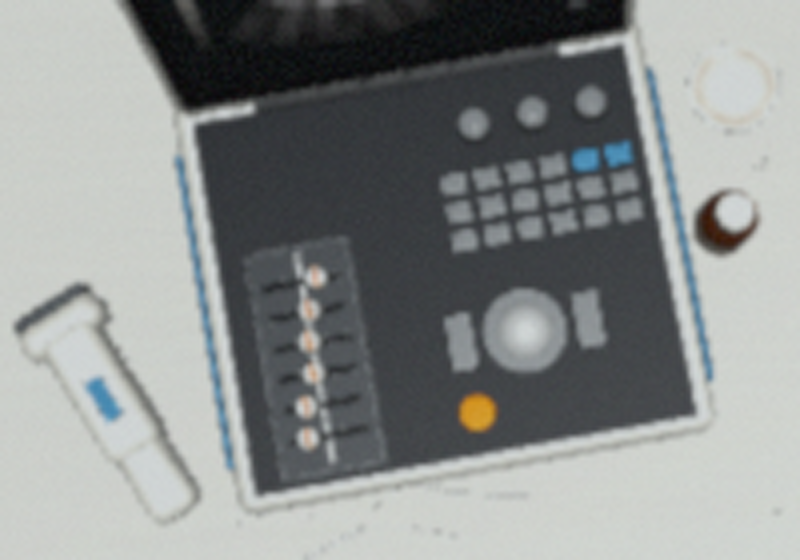

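Emit:
play_rows(
  motion=[
    [0.02,-0.02,0.02,0.03,0.6],
    [0.045,-0.045,0.03,0.09,0.6],
    [0.07,-0.07,0.03,0.15,0.6],
    [0.095,-0.1,0.03,0.21,0.6],
    [0.12,-0.125,0.03,0.27,0.6],
    [0.145,-0.15,0.03,0.33,0.6],
    [0.17,-0.18,0.03,0.39,0.6],
    [0.195,-0.205,0.03,0.46,0.6],
  ],
)

```text
time_s: 2.17
ee_pos: [362.8, 343.3, 244.2]
ee_rot: [-32.2, 90.0, -22.6]
force: [0.7, 1.0, 0.7]
gripper_width: 55.1
```

Emit:
play_rows(
  motion=[
    [0.028,-0.028,0,0,0.6],
    [0.056,-0.056,0,0,0.6],
    [0.084,-0.085,0,0,0.6],
    [0.112,-0.115,0,0,0.6],
    [0.14,-0.145,0,0,0.6],
    [0.17,-0.175,0,0,0.6],
    [0.2,-0.205,0,0,0.6],
    [0.225,-0.23,0,0,0.6],
  ],
)

```text
time_s: 2.83
ee_pos: [588.6, 113.0, 244.0]
ee_rot: [-13.7, 90.0, -4.2]
force: [0.3, 0.4, 0.6]
gripper_width: 54.8
```

Emit:
play_rows(
  motion=[
    [0.02,-0.02,0,0,0.6],
    [0.033,-0.035,0,0,0.6],
    [0.033,-0.035,0,0,0.6],
    [0.033,-0.035,0,0,0.6],
    [0.033,-0.035,0,0,0.6],
    [0.033,-0.035,0,0,0.6],
    [0.033,-0.035,0,0,0.6],
    [0.033,-0.035,0,0,0.6],
  ],
)

```text
time_s: 3.5
ee_pos: [619.5, 81.1, 244.3]
ee_rot: [31.5, 90.0, 41.0]
force: [0.7, -0.4, 0.1]
gripper_width: 54.8
```

Run:
```python
from h import *
s=sensors.state();R=Ro.from_euler('xyz',s["ee_rot"],degrees=True).as_matrix();print(s["time_s"],s["ee_pos"],R.round(3),s["gripper_width"])
f=grab_frame("wrist");cv2.imwrite("pics/w2.png",f["img"]);c=cam(f,s)
for l,z in(("line_near",40),("line_far",40),("scanner",0)):
    for d in finder.spot_point(f,l)[:2]:print(l,np.round(d["point"],1),round(d["conf"],2),ray(c,d["point"],z).round(1))
```

```text
3.5 [619.50825146  81.14999597 244.34894619] [[ 0.    -0.166  0.986]
 [ 0.     0.986  0.166]
 [-1.     0.     0.   ]] 54.778260008080004
line_near [323.4  58.8] 0.8 [470.7  56.   40. ]
line_far [325.9 143.5] 0.75 [570.   76.2  40. ]
scanner [261.4 137.7] 0.83 [580.1 -16.3   0. ]
```

View pics/w2.png

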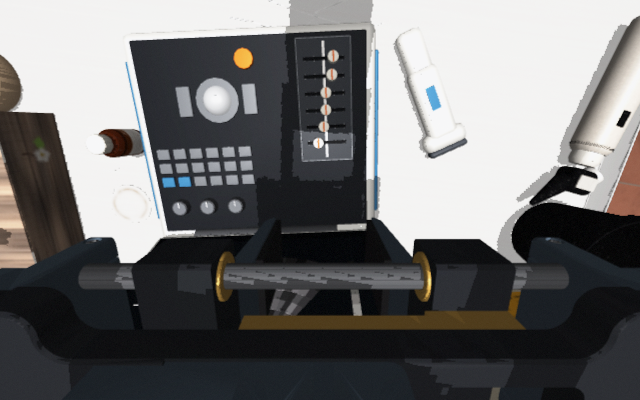

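Run:
```python
from h import *
s=sensors.state()
f=grab_frame("wrist");c=cam(f,s);im=f["img"]
cv2.imwrite("pics/w2z.png",cv2.resize(im[20:180,270:390],None,fx=3.75,fy=3.75,interpolation=cv2.INTER_CUBIC))
hsv=cv2.cvtColor(im,cv2.COLOR_BGR2HSV)
g=im.min(axis=2).astype(int)
for r in range(36,165,3):
    row=g[r,295:360];print(r,[295+i for i in range(65) if row[i]>150],end=' ')
print()
for p in [(127,36),(374,25)]:print(ray(c,p,40))
for y in range(60,225,40):
    row=g[y];print(y,[x for x in range(100,400) if (row[x]>130)!=(row[x-1]>130)])
```

```text
36 [] 39 [] 42 [322, 323, 324] 45 [322, 323, 324] 48 [322, 323, 324] 51 [322, 323, 324, 330, 331, 332, 335, 336] 54 [323, 324, 329, 330, 331, 332, 335, 336, 337, 338] 57 [329, 330, 331, 332, 335, 336, 337, 338] 60 [323, 324, 331, 332, 335, 336] 63 [323, 324] 66 [323, 324] 69 [323, 324, 325, 330, 334] 72 [323, 324, 325, 328, 329, 330, 331, 334, 335, 336] 75 [327, 328, 329, 330, 331, 334, 335, 336] 78 [323, 324, 325, 329, 330, 331, 334, 335] 81 [324, 325] 84 [324, 325] 87 [324, 327, 328] 90 [322, 323, 324, 325, 328, 329, 330] 93 [322, 323, 324, 325, 328, 329, 330] 96 [323, 324, 325, 328, 329] 99 [324, 325, 326] 102 [325, 326] 105 [323, 324, 325, 328] 108 [322, 323, 324, 325, 328, 329, 330] 111 [322, 323, 324, 325, 328, 329, 330] 114 [324, 325] 117 [325, 326] 120 [325, 326] 123 [320, 321, 322, 323, 325, 326, 327] 126 [320, 321, 322, 323, 326, 327, 328] 129 [321, 322, 323, 326, 327] 132 [326, 327] 135 [325, 326, 327, 328] 138 [316, 317, 319, 320, 321, 325, 326, 327, 328] 141 [314, 315, 316, 317, 319, 320, 321, 322, 323] 144 [314, 315, 316, 317, 320, 321, 322, 323, 326, 327, 328] 147 [316, 317, 320, 321, 326, 327, 328] 150 [326, 327, 328] 153 [326, 327, 328] 156 [326, 327, 328] 159 [344] 162 [] 
[ 485.61860658 -179.69667883   40.        ]
[425.24989796 108.4838842   40.        ]
60 [133, 323, 325, 330, 333, 335, 337, 367, 376, 379]
100 [134, 135, 142, 179, 191, 197, 239, 244, 256, 324, 327, 367, 375, 378]
140 [105, 143, 150, 314, 318, 319, 324, 325, 328, 352, 353, 367, 375, 378]
180 [151, 152, 158, 195, 206, 211, 222, 227, 238, 243, 254, 367, 374, 379]
220 [166, 381]
```

View pics/w2z.png

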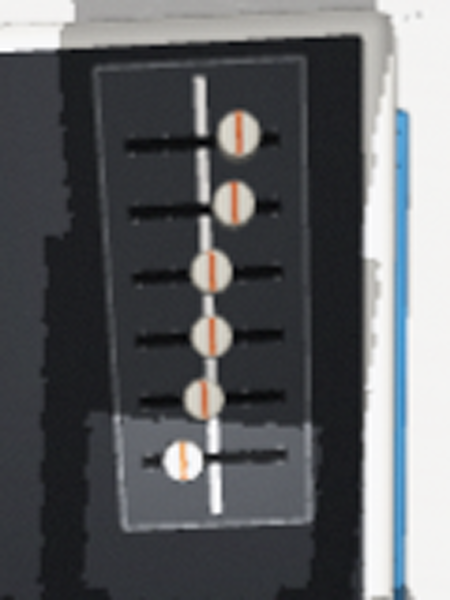

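```bash
cat >> h.py <<'E'
def fit_line(P):
    P=np.array(P);m=P.mean(0);d=np.linalg.svd(P-m)[2][0];d=d*np.sign(d[0]);return m,d
E
python3 - <<'E'
from h import *
s=sensors.state()
f=grab_frame("wrist");c=cam(f,s)
P=[ray(c,p,40)[:2] for p in [(323,45),(323.3,48),(323.5,63),(324,66),(324.5,81),(324.5,84),(325,99),(325.5,102),(325.5,117),(325.5,120),(326.5,132),(327,150),(327,153)]]
m,d=fit_line(P);print("line",m,d,np.degrees(np.arctan2(d[1],d[0])))
n=np.array([-d[1],d[0]])
for i,p in enumerate([(333.6,55.5),(332.3,74),(326.5,92),(326.4,109.5),(324.5,126),(318.8,142.5)]):
    X=ray(c,p,51)[:2]-m;print(i+1,ray(c,p,51).round(1),(X@d).round(1),(X@n).round(1))
ft=grab_frame("top");fs=grab_frame("side")
for q in (ft,fs):
    cc=cam(q)
    a=[ray(cc,finder.spot_point(q,l)[0]["point"],40).round(1)[:2] for l in("line_near","line_far")];print(a)
# reproj into top & side
    for i in(-50,50):print(proj(cc,[*(m+d*i),40]))
    cv2.imwrite(f"pics/v{q['shot']}.png",q["img"]);print(q['shot'])
E
```

```text
line [515.06827135  64.91467397] [0.97856891 0.20591961] 11.883337268631534
1 [467.8  67.   51. ] -45.8 11.8
2 [487.8  69.   51. ] -25.8 9.6
3 [508.9  65.6  51. ] -5.9 2.0
4 [528.8  68.9  51. ] 14.3 1.1
5 [548.7  69.9  51. ] 33.9 -2.1
6 [569.9  66.1  51. ] 53.9 -10.1
[array([469.3,  56.1]), array([570.2,  79.6])]
[282.31863939 220.25273351]
[275.70183629 181.84995891]
10
[array([469.3,  44.8]), array([563.7,  70. ])]
[289.05395997 186.78741364]
[318.50989585 176.82562756]
11
```

Emit:
play_rows(
  motion=[
    [-0.03,-0.005,-0.01,0.041,0.6],
    [-0.06,-0.01,-0.035,0.041,0.6],
    [-0.09,-0.015,-0.06,0.041,0.6],
    [-0.115,-0.019,-0.09,0.041,0.6],
    [-0.14,-0.023,-0.12,0.041,0.6],
    [-0.14,-0.023,-0.144,0.041,0.6],
    [-0.14,-0.023,-0.144,0.041,0.6],
    [-0.14,-0.023,-0.144,0.041,0.6],
  ],
)

```text
time_s: 4.77
ee_pos: [480.2, 57.2, 99.9]
ee_rot: [166.6, 90.0, 178.4]
force: [0.0, 0.1, 0.8]
gripper_width: 54.8
```

Run:
```python
from h import *
s=sensors.state();R=Ro.from_euler('xyz',s["ee_rot"],degrees=True).as_matrix();print(s["time_s"],s["ee_pos"],R[:,1].round(3),s["gripper_width"])
f=grab_frame("wrist");cv2.imwrite("pics/w3.png",f["img"])
f=grab_frame("side");cv2.imwrite("pics/s3.png",cv2.resize(f["img"][120:240,230:430],None,fx=4,fy=4,interpolation=2))
print(sensors.state()["ee_pos"])
```

```text
4.7667 [480.22786664  57.19088821  99.94303303] [-0.205  0.979  0.   ] 54.75019799523554
[482.496438    57.43901388 101.63274454]
```

View pics/w3.png

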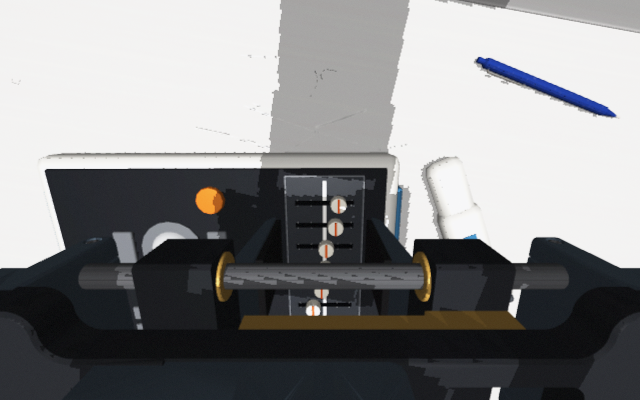

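View pics/s3.png

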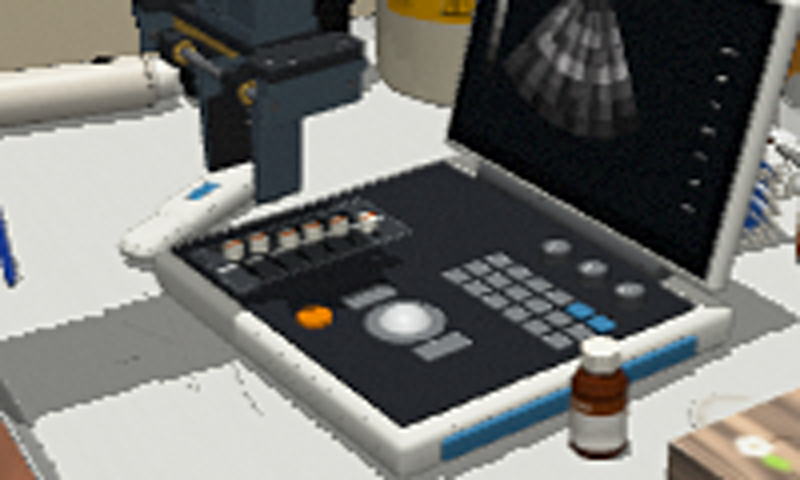

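Run:
```python
from h import *
s=[]
for i in range(3):
    st=sensors.state();s.append(st["ee_pos"]);f=grab_frame("wrist")
print(np.array(s).round(1),f["cx"],f["cy"])
st["ee_pos"]=np.array([480.1,57.3,100.5]);c=cam(f,st)
g=f["img"].min(axis=2).astype(int)
P=[]
for r in list(range(182,196,2))+[213,214,215,216,236,237,238]:
    w=[x for x in range(316,334) if g[r,x]>150];print(r,w,end=' ')
    if 2<=len(w)<=6: P.append(ray(c,(np.mean(w),r),40)[:2])
m,d=fit_line(P);n=np.array([-d[1],d[0]]);print(m,d,np.degrees(np.arctan2(d[1],d[0])))
print("TCP n:",(st["ee_pos"][:2]-m)@n,"old m:",(np.array([515.07,64.91])-m)@n)
n0=np.array([-.206,.979])
print((st["ee_pos"][:2]-m)@n0)
cv2.imwrite("pics/w3z.png",cv2.resize(f["img"][150:330,250:400],None,fx=3.3,fy=3.3,interpolation=2))
```

```text
[[482.5  57.4 101.6]
 [482.5  57.5 101.8]
 [482.3  57.4 101.7]] 323.1472713048623 201.20214257977557
182 [322, 323, 324, 325, 326] 184 [322, 323, 324, 325, 326] 186 [322, 323, 324, 325, 326] 188 [322, 323, 324, 325, 326] 190 [322, 323, 324, 325, 326] 192 [322, 323, 324, 325, 326] 194 [323, 324, 325] 213 [323, 324, 325] 214 [323, 324, 325] 215 [323, 324, 325] 216 [323, 324, 325] 236 [324, 325] 237 [] 238 [] [469.38665966  55.44020892] [0.97726313 0.21203012] 12.241349073853705
TCP n: -0.4540455843268101 old m: -0.43176646471882024
-0.38621263943583356
```

View pics/w3z.png

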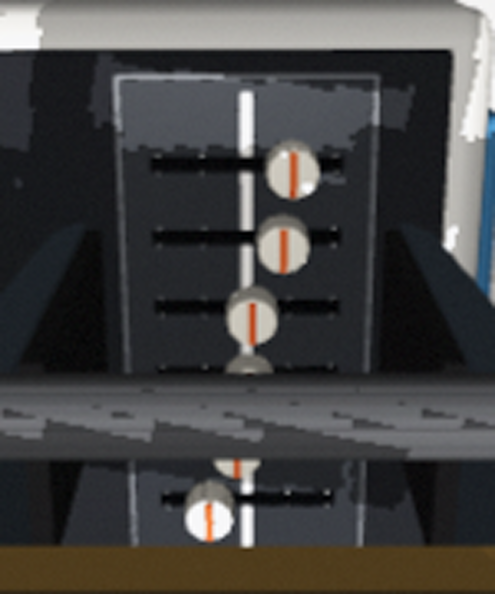

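Emit:
play_rows(
  motion=[
    [0,0,-0.02,0,0.6],
    [0,0,-0.035,0,0.6],
    [0,0,-0.045,0,0.6],
    [0,0,-0.05,0,0.6],
    [0,0,-0.053,0,0.6],
    [0,0,-0.055,0,0.6],
    [0,0,-0.055,0,0.6],
    [0,0,-0.055,0,0.6],
  ],
)

```text
time_s: 5.68
ee_pos: [480.7, 57.3, 45.6]
ee_rot: [-1.7, 89.9, 10.1]
force: [0.4, -0.2, -0.2]
gripper_width: 54.9
```

Run:
```python
from h import *
f=grab_frame("side");s=sensors.state();cv2.imwrite("pics/s4.png",cv2.resize(f["img"][120:240,230:430],None,fx=4,fy=4,interpolation=2))
print(s["ee_pos"],s["force"],s["time_s"])
```

```text
[480.59691242  57.27277727  45.54910423] [-0.28203556  0.1586121  -0.03375756] 5.7333
```

View pics/s4.png

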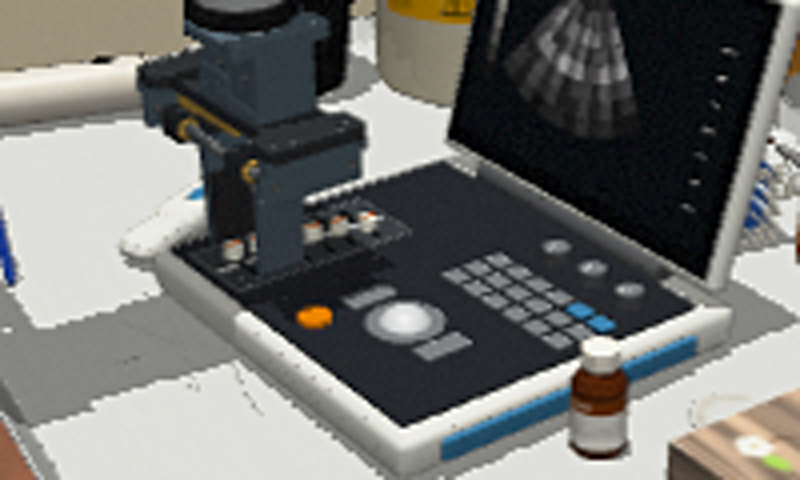

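Emit:
play_rows(
  motion=[
    [0.0008,-0.004,0,0,0.6],
    [0.0016,-0.008,0,0,0.6],
    [0.0023,-0.011,0,0,0.6],
    [0.0029,-0.014,0,0,0.6],
    [0.0034,-0.0165,0,0,0.6],
    [0.0038,-0.0183,0,0,0.6],
    [0.0041,-0.0196,0,0,0.6],
    [0.0041,-0.0196,0,0,0.6],
  ],
)

```text
time_s: 6.4
ee_pos: [484.3, 37.4, 45.0]
ee_rot: [-13.5, 90.0, -1.7]
force: [0.3, 0.8, -0.1]
gripper_width: 55.0
```

Run:
```python
from h import *
f=grab_frame("wrist");s=sensors.state();cv2.imwrite("pics/w5.png",f["img"][120:340,200:460].repeat(3,0).repeat(3,1)[:600])
print(s["ee_pos"],s["force"],s["time_s"])
```

```text
[484.22741171  37.36152943  44.9508529 ] [-0.05586519 -0.08848801  0.74283986] 6.45
```

View pics/w5.png

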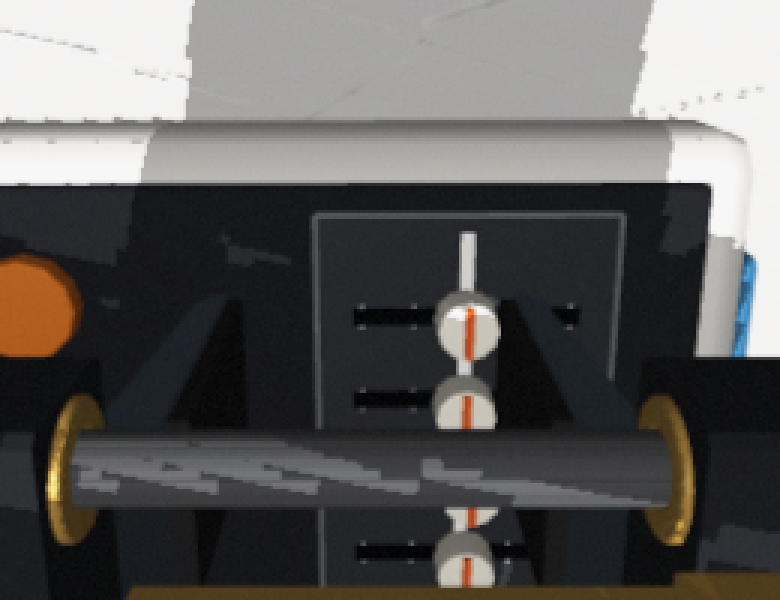

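Emit:
play_rows(
  motion=[
    [-0.002,0.01,0,0,0.6],
    [-0.004,0.02,0.0,0,0.6],
    [-0.004,0.02,0.025,0,0.6],
    [0.01,0.023,0.04,0,0.6],
    [0.035,0.028,0.04,0,0.6],
    [0.06,0.033,0.04,0,0.6],
    [0.074,0.0364,0.04,0,0.6],
    [0.074,0.0364,0.04,0,0.6],
  ],
)

```text
time_s: 7.12
ee_pos: [561.1, 75.7, 85.0]
ee_rot: [-2.8, 89.8, 9.1]
force: [0.5, -0.3, -0.0]
gripper_width: 54.8
```

Run:
```python
from h import *
f=grab_frame("wrist");s=sensors.state();cv2.imwrite("pics/w6.png",f["img"][60:260,200:460].repeat(3,0).repeat(3,1))
print(s["ee_pos"],s["force"],s["time_s"])
f=grab_frame("side");cv2.imwrite("pics/s6.png",cv2.resize(f["img"][120:240,230:430],None,fx=4,fy=4,interpolation=2))
```

```text
[558.65575805  75.18822208  84.57402704] [-0.00852093 -0.55254006  0.02264778] 7.1667
```

View pics/w6.png

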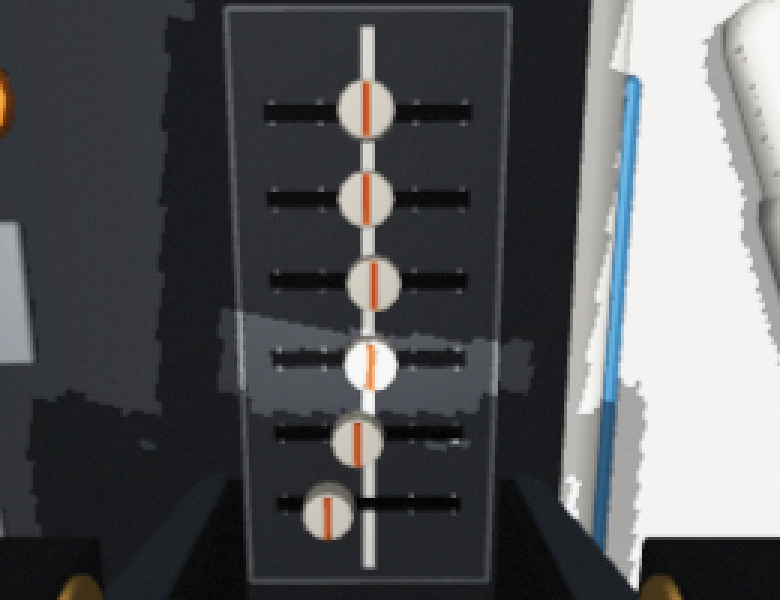

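View pics/s6.png

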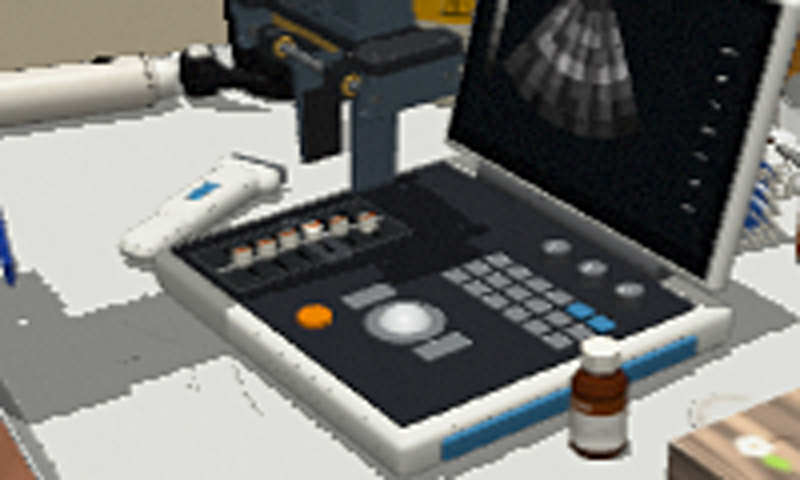

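Emit:
play_rows(
  motion=[
    [0,0,-0.01,0,0.6],
    [0,0,-0.02,0,0.6],
    [0,0,-0.028,0,0.6],
    [0,0,-0.034,0,0.6],
    [0,0,-0.038,0,0.6],
    [0,0,-0.04,0,0.6],
    [0,0,-0.04,0,0.6],
    [0,0,-0.04,0,0.6],
  ],
)

```text
time_s: 7.88
ee_pos: [558.3, 74.0, 45.1]
ee_rot: [9.2, 90.0, 21.0]
force: [-0.3, 0.4, 1.3]
gripper_width: 54.8
```

Emit:
play_rows(
  motion=[
    [-0.0008,0.004,0,0,0.6],
    [-0.0016,0.008,0,0,0.6],
    [-0.0023,0.011,0,0,0.6],
    [-0.0029,0.014,0,0,0.6],
    [-0.0034,0.0165,0,0,0.6],
    [-0.0038,0.0185,0,0,0.6],
    [-0.0042,0.0198,0,0,0.6],
    [-0.0042,0.0198,0,0,0.6],
  ],
)

```text
time_s: 8.55
ee_pos: [554.1, 94.0, 45.1]
ee_rot: [-0.8, 90.0, 11.0]
force: [0.3, -0.0, 0.3]
gripper_width: 54.6
```

Emit:
play_rows(
  motion=[
    [0.002,-0.01,0,0,0.6],
    [0.0042,-0.0198,0,0,0.6],
    [0.0042,-0.0198,0.025,0,0.6],
    [0.0042,-0.0198,0.05,0,0.6],
    [0.0142,-0.0198,0.085,0,0.6],
    [0.03,-0.0148,0.115,0,0.6],
    [0.04,-0.0128,0.13,0,0.6],
    [0.04,-0.0128,0.13,0,0.6],
  ],
)

```text
time_s: 9.22
ee_pos: [598.2, 80.5, 179.2]
ee_rot: [-4.5, 89.4, 7.2]
force: [0.1, -0.7, 0.3]
gripper_width: 54.6
```

Run:
```python
from h import *
f=grab_frame("wrist");s=sensors.state();cv2.imwrite("pics/w7.png",f["img"][40:240,200:460].repeat(3,0).repeat(3,1))
print(s["ee_pos"],s["force"],s["time_s"])
f=grab_frame("top");cv2.imwrite("pics/t7.png",f["img"])
```

```text
[595.44236648  80.22997981 176.36217746] [ 0.04543568 -0.51541797 -0.92556263] 9.2667
```

View pics/w7.png

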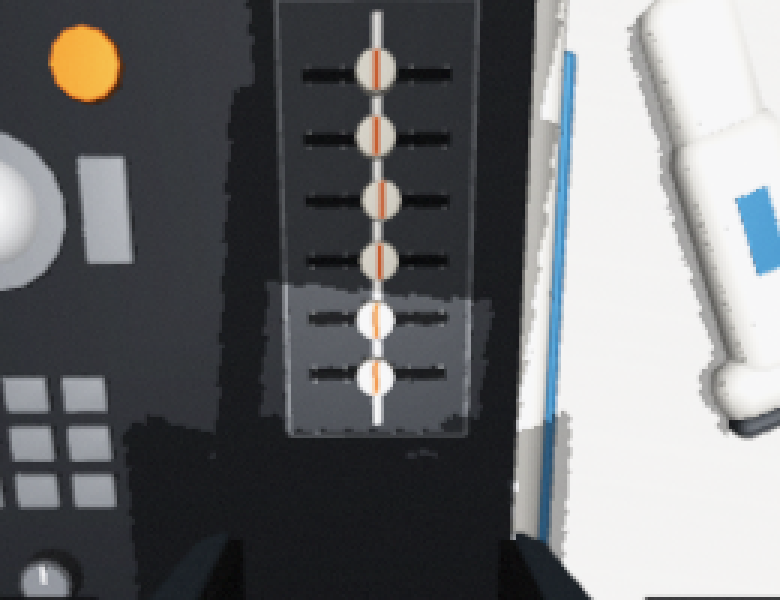

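Run:
```python
from h import *
s=sensors.state();f=grab_frame("wrist");s=sensors.state();c=cam(f,s)
px=lambda u,v:(200+(u-1)/3,40+(v-1)/3)
P=[ray(c,px(*p),40)[:2] for p in[(377,25),(377,105),(377,168),(377,230),(376.5,290),(377,348),(377,412)]]
m,d=fit_line(P);n=np.array([-d[1],d[0]]);print(m,d,"scanner line shift",(np.array([515.07,64.91])-m)@n)
for i,p in enumerate([(376,70),(376,135),(382,200),(380,260),(375.5,321),(375.5,378)]):
    print(i+1,((ray(c,px(*p),51)[:2]-m)@n).round(1), ray(c,px(*p),51).round(1))
f=grab_frame("top");c=cam(f)
for l,z in(("line_near",40),("scanner",0),("probe",0)):
    print(l,ray(c,finder.spot_point(f,l)[0]["point"],z).round(1))
```

```text
[511.04176092  65.07706743] [0.97837703 0.20682935] scanner line shift -0.9966130027861663
1 -0.4 [463.5  54.6  51. ]
2 -0.4 [482.4  58.6  51. ]
3 1.6 [501.6  64.7  51. ]
4 1.0 [520.5  68.1  51. ]
5 -0.6 [540.7  70.8  51. ]
6 -0.6 [559.9  74.8  51. ]
line_near [468.3  43.8  40. ]
scanner [579.2 -10.1   0. ]Traceback (most recent call last):
  File "<stdin>", line 10, in <module>
IndexError: list index out of range
```

View pics/t7.png

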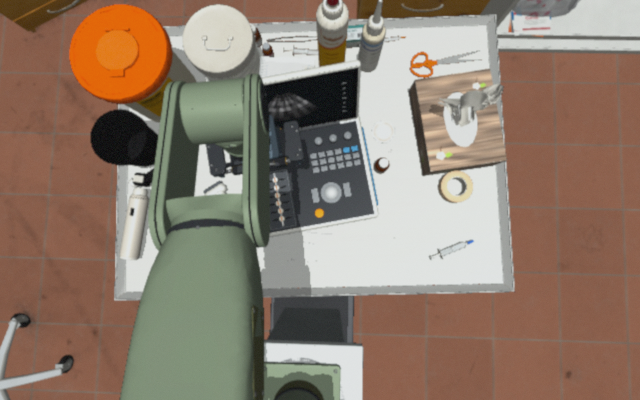

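```bash
python3 -c "
from h import *
print(job_done())"
```

```text
the job is handed in; nothing more can be done
None
```

I handed the job in with all six slider caps within 2 mm of the white centre line (the limit is 5 mm), using about 9.5 s of the 59 s.

**What I did:** I lowered the partly open gripper astride the slider row. The inside of one finger pushed caps 1 and 2 to the right, and the inside of the other pushed caps 5 and 6 to the left. Caps 3 and 4 were already about 1–2 mm off the line, so I left them alone. Nothing was pinched or pressed. The arm was about 175 mm above the table and clear of everything at the end.

**Last checks:**

| Cap | 1 | 2 | 3 | 4 | 5 | 6 |
|---|---|---|---|---|---|---|
| Offset from line (mm, + is left) | −0.4 | −0.4 | +1.6 | +1.0 | −0.6 | −0.6 |

- **Contact forces:** the force readings between moves stayed at noise level, about 1 N.
- **Scanner:** the centre line as seen by the wrist camera had shifted about 1 mm, which is within the calibration error. The network's scanner point in the top view was also about 6 mm from its first reading.
- **Bystanders:** the vial, syringe and tape look unmoved in the last top picture. I did not measure them.

**Checks that failed or disagreed:**
- **`line_near`:** in the last top view the network put it about 12–14 mm from its earlier readings. The arm was covering part of the row by then, so I went by the wrist camera instead.
- **Probe:** the last top-view search did not find it because the arm hid it. The wrist picture shows it lying beside the scanner as before.
- **Pen:** it was hidden in the last top view and not checked again. The arm did not come near it.

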